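# Push the ampoule carton into the third gap of the trolley rack

### The arm

A 6-joint arm with a two-finger parallel gripper is mounted at the origin on the work surface. World frame = base frame: x ahead of the robot, y to its left, z up, the work surface at z = 0. Lengths are in mm, angles in rad, forces in N, time in s.
With the tool pointing down it reaches from about 275 to 1000 mm from the base axis. Payload 8.4 kg.
Tool frame: the origin (TCP) lies midway between the tips of the shut fingers; the grasp point (between the pads) lies 19 mm behind it; z points along the fingers, y is the line along which they close (so a half turn about z gives the same grasp; the last joint's range is limited). The gripper opens to 85 mm and grips with 20 to 120 N. Pads are 22 mm wide; open, the fingers measure 114 mm over their backs; the gripper's body (76 mm by 85 mm) begins 54 mm behind the grasp point. The pads swing forward as they close: fully open they stand 13 mm farther back than shut.
Start: joints at [-1.135, 0.353, 1.633, -0, 1.155, -0.002], TCP at [264.966, -566.057, 231.281] pointing down, gripper open.
Joint ranges: [-2.63, 2.63], [-0.92, 2.1], [0.06, 2.66], [-1.3, 4.44], [0, 2.69], [-3.02, 3.02]. Speed limits (rad/s): [2.22, 2.22, 2.79, 3.14, 3.14, 3.14].

### API

Orientations are given as a unit quaternion [w, x, y, z].
In Python, from plant import status, optics, hand_in, nets gives the robot as it stands.
- The arm moves only by the tool servo_tool, never from a script. Its argument "plan" is a list of rows, each an object of numbers: "wx", "wy", "wz": the turn, a rotation vector about the tool's x, y, z in degrees; "tx", "ty", "tz": the shift along the tool's x, y, z in m; "gripper": the opening in per cent of the stroke, from 0 (shut) to 100 (fully open). In form: [{"wx": .., "wy": .., "wz": .., "tx": .., "ty": .., "tz": .., "gripper": ..}, ...]. A call has 1 to 12 rows; each row shifts and turns the commanded pose from where the row before left it, along the tool's axes as they then stand; what a row does not reach is not made up. A row lasts 1/12 s, in which the tool goes at most 41.7 mm and 7.16 degrees, less where a joint would pass 70% of its speed; a pose out of reach is approached as far as the arm can. A call is refused whole if a number of a shift passes 0.0417 or a number of a turn 7.16, either way. A call with a gripper value outside its range is refused whole. The fingers move at their own pace and stop on an object; the grip force is fixed at half the most. Time passes only in rows, so rows that do not move let the fingers close. It gives the time, the measured TCP pose, the force, the opening and the grip force at its end, in the units of the state.
- status.sense(): the state, without advancing time (a new reading comes with each control period).
- optics.capture(name): name is "side" or "top"; returns a dict with "pixels" (384x512x3 uint8, red, green, blue), "fovy" (degrees; the focal length in pixels is half the picture's height over the tangent of half this angle, whatever the lens; pixels are square), "cx", "cy" (the principal point, pixels), "eye" and "attitude" of the camera in the world. Camera axes: x right, y up, looking along -z (the intrinsics and any distortion apply to the point x, -y, -z); pixel columns grow to the right and rows downward; lengths in mm; the calibration is good to about 2 mm. A picture is of the moment at which its call begins. There is no depth.
- hand_in(): hands the job in; it is judged then, once.
Trained networks look in a picture, given as the dict that the camera call returned (one of the last four; its "shot" number tells which), for a name from the list of things; names that differ only in an ending like _2 or _b are one class to them, and where a whole thing is asked for, a point or a joint stands for the part that bears it (a point fixed in the world has none). Each returns a list of dicts, best first, with "confidence" (0 to 1); they miss things now and then, are a little off and sometimes report something else, mostly with a low value. They report only what shows in the picture. A call takes as long as a camera call. They do not tell look-alikes from the thing itself.
- nets.spot_in(picture, thing): "rect" ([left, top, right, bottom] in pixels, round what is visible of it).
- nets.outline_of(picture, thing): "mask" (384x512 bool, what is visible of it) and "rect" ([left, top, right, bottom] in pixels, round what is visible of it).
The state is a dict: "clock": time; "q": joint angles; "qd": joint speeds; "joint_efforts": joint torques, N m; "tcp_pos": TCP position; "ee_rot": TCP orientation; "force": force on the tool from outside, world axes, zero at the start; "torque": the same for the moment, N m; "gripper_width": finger opening in mm; "grasp_force": force on a finger pad.
Only numpy, scipy, OpenCV 4.12 (cv2) and the standard library are available. Lean on these libraries where they do the work, as an engineer would, in place of code of your own. Each camera call takes 0.05 s, during which the arm holds its last target. There are 200 camera calls.

### The job

Find the carton's place by counting: run a fingertip along the top rail of the divider rack, starting at the end with the tall end panel, so that it touches the rail above the first, the second and then the third gap. Then push the loose white carton that stands on the worktop in front of the rack into that third gap, until it is fully home against the back plate. Only slide it: do not lift it or tip it over, and leave the other things where they are.

Things in the scene. Friction and masses are not known exactly. Their poses are not given: they have to be found in the camera images.
- carton: The carton to put away: a closed white ampoule carton with a printed band, 84 long (its x) x 40 wide (its y) x 50 mm tall, about 0.1 to 0.2 kg, standing on the bare worktop between the robot and the rack, roughly end-on to it (long axis within about 20 degrees of the gaps' direction). Origin at the centre of its underside.
- rack: Grey sheet-metal divider rack fixed to the worktop, 334 mm wide, with six gaps open towards the robot (its -x), above and below: a carton slides in along the bare worktop, no sill. Origin on the worktop, mid-width, at the front face of the back plate, the stop. x points into the gaps, y along the rack to the left. Gap centres at y = 137.5, 82.5, 27.5, -27.5, -82.5, -137.5 mm.
- rack_mouth (a point): Point on the worktop at mid-width of the rack, level with the dividers' front edges, 77 mm in front of the back plate; axes as the rack's. A carton fully home sticks out 7 mm in front of it. Dividers are 58 mm high, 3 mm thick with 5 mm beaded front edges; each gap is 51 mm clear, 50 mm at the mouth. The gaps at rack y = 137.5 and -82.5 mm already hold other cartons, the other four are empty.
- end_tall: The rack's tall end panel: grey plate 4 mm thick closing one end of the rack, 94 mm high over its front 46 mm and 62 mm high behind; it may be fitted at either end of the rack (y = +165 or -165 mm of the rack). Origin at its foot, level with the back plate's front face. Gaps are counted from this end. The panel at the other end is only 58 to 62 mm high.
- rail_a: Section of the rack's top rail above the gap at rack y = 137.5 mm (leftmost, seen from the robot; letters run left to right and are not the count). Aluminium label-holder section, 51 mm along the rail, 18 mm wide, flat top 70 mm above the worktop, rigid; 4 mm grooves part it from the next section. Origin at the middle of its top face.
- rail_b: Section of the rack's top rail above the gap at rack y = 82.5 mm (next to the right, seen from the robot; letters run left to right and are not the count). Aluminium label-holder section, 51 mm along the rail, 18 mm wide, flat top 70 mm above the worktop, rigid; 4 mm grooves part it from the next section. Origin at the middle of its top face.
- rail_c: Section of the rack's top rail above the gap at rack y = 27.5 mm (next to the right, seen from the robot; letters run left to right and are not the count). Aluminium label-holder section, 51 mm along the rail, 18 mm wide, flat top 70 mm above the worktop, rigid; 4 mm grooves part it from the next section. Origin at the middle of its top face.
- rail_d: Section of the rack's top rail above the gap at rack y = -27.5 mm (next to the right, seen from the robot; letters run left to right and are not the count). Aluminium label-holder section, 51 mm along the rail, 18 mm wide, flat top 70 mm above the worktop, rigid; 4 mm grooves part it from the next section. Origin at the middle of its top face.
- rail_e: Section of the rack's top rail above the gap at rack y = -82.5 mm (next to the right, seen from the robot; letters run left to right and are not the count). Aluminium label-holder section, 51 mm along the rail, 18 mm wide, flat top 70 mm above the worktop, rigid; 4 mm grooves part it from the next section. Origin at the middle of its top face.
- rail_f: Section of the rack's top rail above the gap at rack y = -137.5 mm (rightmost, seen from the robot; letters run left to right and are not the count). Aluminium label-holder section, 51 mm along the rail, 18 mm wide, flat top 70 mm above the worktop, rigid; 4 mm grooves part it from the next section. Origin at the middle of its top face.
- stored_wide: Other white carton, 80 x 46 x 46 mm, stored in the rack. Bystander. Origin at the centre of its underside.
- stored_slim: Other white carton, 82 x 34 x 54 mm, stored in the rack. Bystander. Origin at the centre of its underside.
- tape_roll: Roll of tape lying flat, 68 mm across, 25 mm high. Bystander. Origin at the centre of its underside.
- bowl: Small steel bowl, 84 mm across, 36 mm high. Bystander. Origin at the centre of its underside.
- vial: Small glass vial, 24 mm across, 46 mm high. Bystander. Origin at the centre of its underside.
- penlight: Penlight, 125 mm long, 15 mm thick, lying (long axis its x). Bystander. Origin at the centre of its underside.
- gel_bottle: White gel bottle, 46 mm across, 155 mm high. Bystander. Origin at the centre of its underside.
- spray_bottle: White spray bottle, 52 mm across, 141 mm high. Bystander. Origin at the centre of its underside.
Not all that is in view belongs to the job. Leave any orange look-alike of the carton alone.

How it is judged:
By the outcome, as a careful person would: the job done as asked, in the order asked, and still so for the second after the job is handed in, with the robot touching nothing.
It also fails if it takes over 69 s, if anything falls off the work surface, if the arm or the gripper's body presses on something with over 40 N, if the wrist force passes 120 N, or if a joint passes its speed limit or range.

## Working session

There is one attempt and no reset: what is moved stays moved. The work goes in short steps, Python scripts to look and compute and a tool call to move; the robot and the scene stay as the last step left them, time stands still between calls to the robot, and variables do not carry over. Pictures are saved under pics/ and viewed, at most 10 in all, crops included, and the job is handed in when it is done.

Besides the shell and the picture viewer there is one more tool, called as name(argument=value, ...) on one line, values as JSON. servo_tool: Moves the arm, as the interface text tells. Its arguments: {"type":"object","properties":{"plan":{"type":"array"}},"required":["plan"]}

```bash
mkdir -p pics; ls
cat > h.py <<'E'
import numpy as np, cv2
from scipy.spatial.transform import Rotation as R
def rot(a):
    a=np.array(a,float)
    return a if a.shape==(3,3) else R.from_quat([a[1],a[2],a[3],a[0]]).as_matrix()
def f(p): return p["pixels"].shape[0]/2/np.tan(np.radians(p["fovy"])/2)
def ray(p,u,v):
    d=np.array([(u-p["cx"])/f(p),-(v-p["cy"])/f(p),-1.]); return rot(p["attitude"])@d
def onz(p,u,v,z):
    d=ray(p,u,v); e=np.array(p["eye"]); return e+d*(z-e[2])/d[2]
def proj(p,X):
    c=(np.array(X,float)-np.array(p["eye"]))@rot(p["attitude"]); return np.array([p["cx"]+f(p)*c[...,0]/-c[...,2],p["cy"]-f(p)*c[...,1]/-c[...,2]]).T
E
python3 - <<'E'
from h import *
from plant import status,optics,nets
for n in("top","side"):
    p=optics.capture(n); print({k:v for k,v in p.items() if k!="pixels"})
    cv2.imwrite(f"pics/{n}0.png",cv2.cvtColor(p["pixels"],cv2.COLOR_RGB2BGR))
    for t in("carton","rack","end_tall","rail_a","stored_wide","gel_bottle","spray_bottle","vial","bowl","tape_roll","penlight"):
        print(t,[(np.round(r["rect"]).tolist(),round(r["confidence"],2)) for r in nets.spot_in(p,t)[:7]])
print(status.sense())
E
```

```text
pics
{'fovy': 53.41338704546131, 'cx': 256.3100597255611, 'cy': 194.38029525512565, 'eye': array([ 312.76112038,    4.0897766 , 1113.31117256]), 'attitude': array([-0.69408012, -0.07368853,  0.07499321,  0.71217892]), 'shot': 1}
carton [([252.0, 196.0, 268.0, 227.0], 0.9), ([301.0, 195.0, 322.0, 232.0], 0.84)]
rack [([202.0, 137.0, 314.0, 182.0], 0.79)]
end_tall [([199.0, 139.0, 202.0, 180.0], 0.74)]
rail_a [([200.0, 145.0, 217.0, 154.0], 0.58), ([218.0, 146.0, 235.0, 152.0], 0.57), ([276.0, 145.0, 296.0, 151.0], 0.41)]
stored_wide [([202.0, 155.0, 221.0, 185.0], 0.83)]
gel_bottle [([95.0, 144.0, 125.0, 170.0], 0.94)]
spray_bottle [([385.0, 153.0, 416.0, 181.0], 0.92), ([360.0, 205.0, 372.0, 215.0], 0.54)]
vial [([123.0, 216.0, 165.0, 228.0], 0.35)]
bowl [([302.0, 250.0, 330.0, 283.0], 0.73)]
tape_roll [([198.0, 248.0, 222.0, 270.0], 0.71)]
penlight [([124.0, 215.0, 166.0, 229.0], 0.69)]
{'fovy': 43.854859999758595, 'cx': 250.83112583918194, 'cy': 195.23433871393803, 'eye': array([439.78088118, 950.15028467, 960.98434607]), 'attitude': array([-0.04870667, -0.01211132,  0.4023136 ,  0
[... 654 characters left out ...]
.9)]
{'clock': 1.2, 'q': array([-1.13541218e+00,  3.52978004e-01,  1.63339620e+00, -1.30515369e-05,
        1.15520593e+00, -2.43282896e-03]), 'qd': array([-0.00077871,  0.00030761, -0.00143556,  0.00043314, -0.00149119,
        0.00056465]), 'joint_efforts': array([-8.79718118e-05, -6.05184889e+01, -3.42450535e+01,  4.40153599e-05,
        1.19531593e-03, -2.18472400e-05]), 'tcp_pos': array([ 264.95645689, -566.06355838,  231.29634281]), 'ee_rot': array([ 7.39374983e-06,  9.76134496e-01,  2.17166862e-01, -4.48692662e-06]), 'force': array([ 0.10760796, -0.5763465 ,  0.14693858]), 'torque': array([-0.04044644, -0.01973343, -0.00666356]), 'grasp_force': 0.0, 'gripper_width': 85.35727445975895}
```

Run:
```python
import cv2,numpy as np
a=cv2.imread("pics/top0.png")[120:300,180:350];b=cv2.imread("pics/side0.png")[140:290,150:340]
cv2.imwrite("pics/c1.png",cv2.resize(a,None,fx=3.3,fy=3.3,interpolation=cv2.INTER_CUBIC))
cv2.imwrite("pics/c2.png",cv2.resize(b,None,fx=4,fy=4,interpolation=cv2.INTER_CUBIC))
```

```text
(no output)
```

View pics/top0.png

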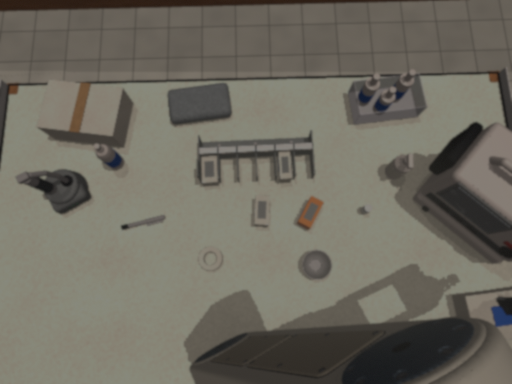

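View pics/c1.png

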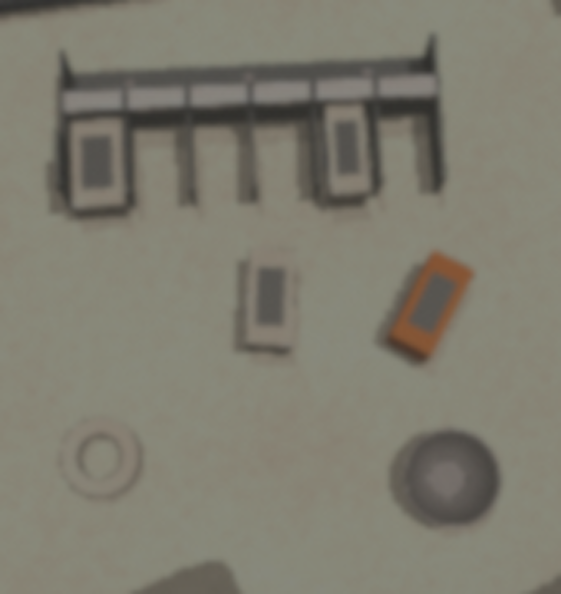

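View pics/c2.png

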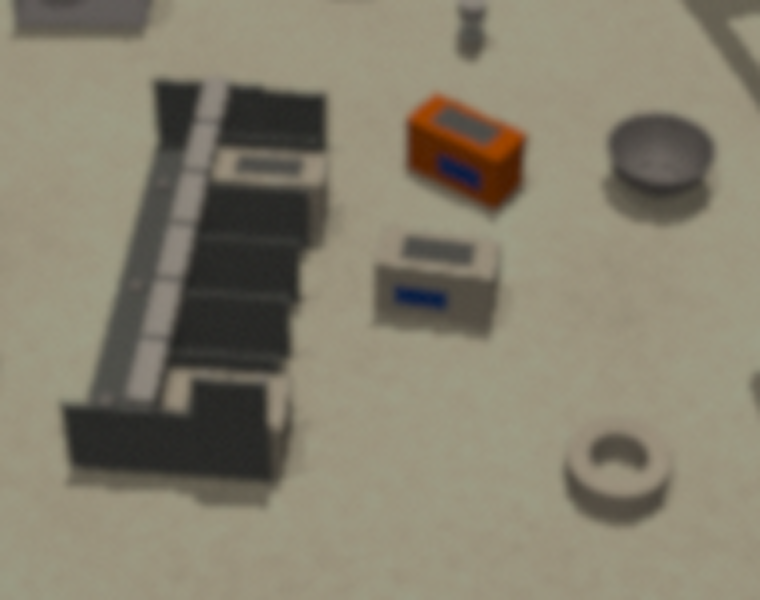

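```bash
cat > fit.py <<'E'
from h import *
from plant import optics,nets
from scipy.optimize import least_squares,minimize
def T(x,y,a,P):
    P=np.atleast_2d(np.array(P,float)); c,s=np.cos(a),np.sin(a)
    return np.c_[x+c*P[:,0]-s*P[:,1],y+s*P[:,0]+c*P[:,1],P[:,2]]
def box(x,y,a,L=84,W=40,H=50):
    return T(x,y,a,[(i*L/2,j*W/2,k) for i in(-1,1) for j in(-1,1) for k in(0,H)])
def sil(p,v,S=4):
    m=np.zeros((384*S,512*S),np.uint8)
    h=cv2.convexHull(((proj(p,v)+.5)*S).astype(np.float32)).astype(np.int32); cv2.fillConvexPoly(m,h,1); return m>0
def fitcarton(ps,x0,L=84,W=40,H=50,which=None):
    ms=[]
    for p in ps:
        c=proj(p,[x0[0],x0[1],25])
        best=[r for r in nets.outline_of(p,"carton") if np.hypot(*(np.array([(r["rect"][0]+r["rect"][2])/2,(r["rect"][1]+r["rect"][3])/2])-c))<20]
        ms.append((p,cv2.resize(best[0]["mask"].astype(np.uint8),None,fx=4,fy=4,interpolation=cv2.INTER_LINEAR)>0 if best else None))
    def cost(q):
        t=0
        for p,m in ms:
            if m is None: continue
            s=sil(p,box(q[0],q[1],q[2],L,W,H)); t+=1-(s&m).sum()/(s|m).sum()
        return t
    bs=[minimize(cost,[x0[0],x0[1],a],method="Nelder-Mead",options=dict(initial_simplex=np.array([x0[0],x0[1],a])+np.array([[0,0,0],[8,0,0],[0,8,0],[0,0,.15]]),xatol=.1,fatol=1e-4)) for a in(x0[2]-.1,x0[2]+.1)]
    r=min(bs,key=lambda r:r.fun); return r.x,r.fun,[m is not None for _,m in ms]
E
python3 - <<'E'
from fit import *
ps=[optics.capture("top"),optics.capture("side")]
c=onz(ps[0],260,211.5,50); print("carton0",c)
for pp in([ps[0]],[ps[1]],ps): print(fitcarton(pp,[c[0],c[1],0]))
a=lambda u,v:(180+(u-1.65)/3.3+0,120+(v-1.65)/3.3); b=lambda u,v:(150+(u-2)/4,140+(v-2)/4)
pts=[] # cam,uv,type,y,z
for (u,v,t,y,z) in [(63,101,'r',163,70),(126,98,'r',110,70),(188,96,'r',55,70),(250,94,'r',0,70),(314,91,'r',-55,70),(376,88,'r',-110,70),(437,86,'r',-163,70),
  (187,205,'m',55,58),(249,203,'m',0,58)]: pts.append((0,a(u,v),t,y,z))
for (u,v,t,y,z) in [(216,80,'r',-163,70),(206,119,'r',-110,70),(192,171,'r',-55,70),(178,224,'r',0,70),(162,279,'r',55,70),(142,400,'r',163,70)]: pts.append((1,b(u,v),t,y,z))
def res(q,only=None):
    o=[]
    for k,uv,t,y,z in pts:
        if only is not None and k!=only: continue
        o+=list((proj(ps[k],T(q[0],q[1],q[2],[(q[3] if t=='r' else -77,y,z)]))[0]-uv))
    return np.array(o)
for only in(None,0):
    s=least_squares(res,[600,0,0,-20],args=(only,),loss="soft_l1"); print(only,s.x,np.round(s.fun.reshape(-1,2),1).tolist())
    if only is None: q=s.x
np.save("rack.npy",q)
im=[cv2.resize(p["pixels"][:,:,::-1],None,fx=4,fy=4,interpolation=cv2.INTER_CUBIC) for p in ps]
for k in(0,1):
  for yy,col in((165,(0,255,0)),(-165,(0,255,255))):
    y=yy
    P=T(q[0],q[1],q[2],[(-77,y,0),(-77,y,94),(-31,y,94),(-31,y,62),(30,y,62)])
    cv2.polylines(im[k],[((proj(ps[k],P)+.5)*4).astype(int)],False,col,1)
A=im[0][500:780,760:1320];B=im[1][620:1080,600:1010]
cv2.imwrite("pics/o1.png",np.vstack([cv2.resize(A,(480,240)),cv2.resize(B,(410,460))[:340,:].copy() if 0 else np.zeros((0,480,3),np.uint8)]))
B=cv2.resize(B,(520,584)); A=cv2.resize(A,None,fx=.9,fy=.9)
cv2.imwrite("pics/o1.png",A);cv2.imwrite("pics/o2.png",B)
E
```

```text
carton0 [490.42618881  -9.97400279  50.        ]
(array([ 4.96294239e+02, -1.48685703e+01, -7.09037850e-02]), np.float64(0.06382113821138213), [True])
(array([ 4.96970658e+02, -1.26391031e+01, -2.33591270e-04]), np.float64(0.10267178983111425), [True])
(array([ 4.96366015e+02, -1.42259476e+01, -5.74217865e-02]), np.float64(0.17952185362306616), [True, True])
None [ 6.54695581e+02 -6.44124309e-01  1.82636862e-02  1.88305496e+01] [[-0.5, -0.2], [-1.1, -0.1], [-0.7, -0.3], [-0.3, -0.5], [-0.6, -0.4], [-0.3, -0.3], [-0.3, -0.5], [0.9, 0.1], [1.4, -0.1], [0.5, -0.9], [0.3, 0.5], [0.7, -0.2], [1.0, -0.4], [1.6, -0.3], [-0.8, -0.6]]
0 [ 6.54461311e+02 -1.26422815e+00  1.01520225e-02  1.80631062e+01] [[-0.2, -0.3], [-0.8, -0.1], [-0.4, -0.1], [-0.0, -0.2], [-0.3, 0.1], [0.0, 0.3], [-0.0, 0.3], [0.9, 0.0], [1.4, -0.1]]
```

View pics/o2.png

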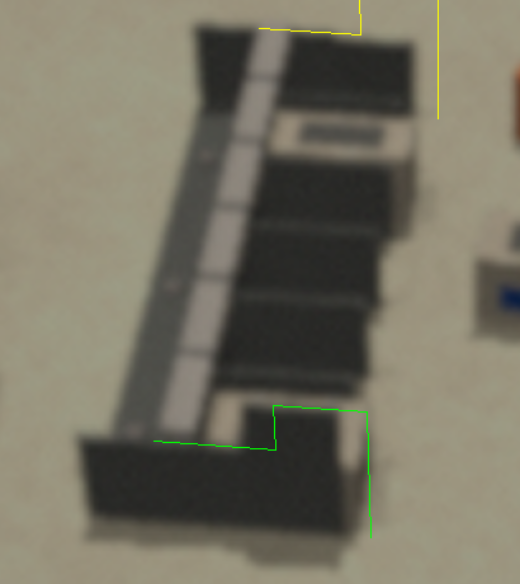

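Run:
```python
from fit import *
ps=[optics.capture("top"),optics.capture("side")]
a=lambda u,v:(180+(u-1.65)/3.3,120+(v-1.65)/3.3); b=lambda u,v:(150+(u-2)/4,140+(v-2)/4); d=lambda u,v:((600+u*410/520)/4-.5,(620+v*460/584)/4-.5)
pts=[]
for (u,v,t,y,z) in [(63,101,'r',163,70),(126,98,'r',110,70),(188,96,'r',55,70),(250,94,'r',0,70),(314,91,'r',-55,70),(376,88,'r',-110,70),(437,86,'r',-163,70),
  (188,205,'m',55,0),(251,203,'m',0,0)]: pts.append((0,a(u,v),t,y,z))
for (u,v,t,y,z) in [(216,80,'r',-163,70),(206,119,'r',-110,70),(192,171,'r',-55,70),(178,224,'r',0,70),(162,279,'r',55,70),(142,400,'r',163,70)]: pts.append((1,b(u,v),t,y,z))
pts+=[(1,d(339,416),'m',165,94),(1,d(412,43),'m',-165,60),(1,d(380,236),'m',0,58)]
def res(q,only=None):
    return np.array([x for k,uv,t,y,z in pts if only in(None,k) for x in proj(ps[k],T(q[0],q[1],q[2],[(q[3] if t=='r' else -77,y,z)]))[0]-uv])
for only in(None,0,1):
    s=least_squares(res,[650,0,0,0],args=(only,),loss="soft_l1"); print(only,s.x,np.round(s.fun.reshape(-1,2),1).tolist())
    if only is None: q=s.x
np.save("rack.npy",q)
for y in(137.5,82.5,27.5): print(T(*q[:3],[(q[3],y,70),(-77,y,0),(0,y,0)]).round(1).tolist())
for n in("tape_roll","bowl"):
    r=nets.spot_in(ps[0],n)[0]["rect"]; print(n,onz(ps[0],(r[0]+r[2])/2,(r[1]+r[3])/2,15).round(0))
print(onz(ps[0],310,212,25))
```

```text
None [ 6.69096951e+02 -4.88963407e-03  1.92694207e-02  4.39864590e+00] [[-0.6, -0.2], [-1.2, -0.0], [-0.8, -0.3], [-0.5, -0.5], [-0.7, -0.4], [-0.4, -0.3], [-0.5, -0.5], [1.3, 0.1], [0.5, -0.1], [0.5, -0.8], [0.2, 0.6], [0.7, -0.1], [1.0, -0.3], [1.6, -0.2], [-0.8, -0.5], [-0.2, -1.1], [0.3, -0.4], [0.0, -0.6]]
0 [ 6.68998064e+02 -1.19486812e+00  1.15870392e-02  3.52791257e+00] [[-0.2, -0.3], [-0.8, -0.0], [-0.4, -0.1], [-0.0, -0.2], [-0.3, 0.1], [0.1, 0.3], [-0.0, 0.2], [1.5, 0.0], [0.7, -0.1]]
1 [6.68944534e+02 1.82843981e+00 2.30788657e-02 5.67163742e+00] [[-0.2, -0.4], [-0.4, 1.0], [0.1, 0.3], [0.5, 0.1], [1.1, 0.2], [-1.1, 0.0], [-0.0, -0.6], [0.1, -0.1], [0.0, -0.3]]
[[670.8, 137.6, 70.0], [589.5, 136.0, 0.0], [666.4, 137.5, 0.0]]
[[671.9, 82.6, 70.0], [590.5, 81.0, 0.0], [667.5, 82.5, 0.0]]
[[673.0, 27.6, 70.0], [591.6, 26.0, 0.0], [668.6, 27.5, 0.0]]
tape_roll [364. 131.  15.]
bowl [ 618. -428.   15.]
[ 489.41868868 -154.57958659   25.        ]
```

The white carton stands at top-picture (260,211). Its look-alikes are the orange carton at (310,212) and the two stored cartons at (210,168) and (285,165). The crops show the loose plain white one is the target. The stepped tall panel is at the left (+y) end, so the third gap is at rack y = +27.5 (rail_c).

servo_tool(plan=[{"wz": 6, "gripper": 0}, {"wz": 6, "gripper": 0}, {"wz": 6, "gripper": 0}, {"wz": 6.1, "gripper": 0}, {"tx": 0.0209, "ty": -0.0348, "gripper": 0}, {"tx": 0.0209, "ty": -0.0348, "gripper": 0}, {"tx": 0.0209, "ty": -0.0348, "gripper": 0}, {"tx": 0.0209, "ty": -0.0348, "gripper": 0}, {"tx": 0.0209, "ty": -0.0348, "gripper": 0}, {"tx": 0.0209, "ty": -0.0348, "gripper": 0}, {"tx": 0.0209, "ty": -0.0348, "gripper": 0}, {"tx": 0.0209, "ty": -0.0348, "gripper": 0}])

```text
validation failed for argument at $.pl...
```

servo_tool(plan=[{"tx": 0.0209, "ty": -0.0348, "gripper": 0}, {"tx": 0.0209, "ty": -0.0348, "gripper": 0}, {"tx": 0.0209, "ty": -0.0348, "gripper": 0}, {"tx": 0.0209, "ty": -0.0348, "gripper": 0}, {"tx": 0.0209, "ty": -0.0348, "gripper": 0}, {"tx": 0.0209, "ty": -0.0348, "gripper": 0}, {"tx": 0.0209, "ty": -0.0348, "gripper": 0}, {"tx": 0.0209, "ty": -0.0348, "gripper": 0}, {"tx": 0.0209, "ty": -0.0348, "gripper": 0}, {"tx": 0.0209, "ty": -0.0348, "gripper": 0}, {"tx": 0.0209, "ty": -0.0348, "gripper": 0}, {"gripper": 0}])

```text
validation failed for argument at $.pl...
```

```bash
cat > st.py <<'E'
from h import *
from plant import status
s=status.sense(); p=s["tcp_pos"]; d=p[:2]-np.array([669,-.5]); a=.016
print("t",round(s["clock"],2),"tcp",p.round(1),"rack",round(d[0]*np.cos(a)+d[1]*np.sin(a),1),round(-d[0]*np.sin(a)+d[1]*np.cos(a),1),"yaw",np.degrees(np.arctan2(*rot(s["ee_rot"])[[1,0],0])).round(2),"F",s["force"].round(1),"w",round(s["gripper_width"],1),round(s["grasp_force"],1))
E
python3 st.py
```

```text
t 1.7 tcp [ 265.  -566.1  231.3] rack -413.0 -559.0 yaw 25.08 F [-0.7 -0.1  0.2] w 85.6 0.0
```

servo_tool(plan=[{"wx": 0, "wy": 0, "wz": 6, "tx": 0, "ty": 0, "tz": 0, "gripper": 0}, {"wx": 0, "wy": 0, "wz": 6, "tx": 0, "ty": 0, "tz": 0, "gripper": 0}, {"wx": 0, "wy": 0, "wz": 6, "tx": 0, "ty": 0, "tz": 0, "gripper": 0}, {"wx": 0, "wy": 0, "wz": 6.1, "tx": 0, "ty": 0, "tz": 0, "gripper": 0}, {"wx": 0, "wy": 0, "wz": 0, "tx": 0.0209, "ty": -0.0348, "tz": 0, "gripper": 0}, {"wx": 0, "wy": 0, "wz": 0, "tx": 0.0209, "ty": -0.0348, "tz": 0, "gripper": 0}, {"wx": 0, "wy": 0, "wz": 0, "tx": 0.0209, "ty": -0.0348, "tz": 0, "gripper": 0}, {"wx": 0, "wy": 0, "wz": 0, "tx": 0.0209, "ty": -0.0348, "tz": 0, "gripper": 0}, {"wx": 0, "wy": 0, "wz": 0, "tx": 0.0209, "ty": -0.0348, "tz": 0, "gripper": 0}, {"wx": 0, "wy": 0, "wz": 0, "tx": 0.0209, "ty": -0.0348, "tz": 0, "gripper": 0}, {"wx": 0, "wy": 0, "wz": 0, "tx": 0.0209, "ty": -0.0348, "tz": 0, "gripper": 0}, {"wx": 0, "wy": 0, "wz": 0, "tx": 0.0209, "ty": -0.0348, "tz": 0, "gripper": 0}])

```text
clock: 2.7
tcp_pos: [428.0, -283.1, 231.5]
ee_rot: [0.0, 1.0, 0.008, 0.0]
force: [0.1, -0.1, 0.2]
gripper_width: 0.1
grasp_force: 0.0
```

servo_tool(plan=[{"wx": 0, "wy": 0, "wz": 0, "tx": 0.0208, "ty": -0.0346, "tz": 0, "gripper": 0}, {"wx": 0, "wy": 0, "wz": 0, "tx": 0.0208, "ty": -0.0346, "tz": 0, "gripper": 0}, {"wx": 0, "wy": 0, "wz": 0, "tx": 0.0208, "ty": -0.0346, "tz": 0, "gripper": 0}, {"wx": 0, "wy": 0, "wz": 0, "tx": 0.0208, "ty": -0.0346, "tz": 0, "gripper": 0}, {"wx": 0, "wy": 0, "wz": 0, "tx": 0.0208, "ty": -0.0346, "tz": 0, "gripper": 0}, {"wx": 0, "wy": 0, "wz": 0, "tx": 0.0208, "ty": -0.0346, "tz": 0, "gripper": 0}, {"wx": 0, "wy": 0, "wz": 0, "tx": 0.0208, "ty": -0.0346, "tz": 0, "gripper": 0}, {"wx": 0, "wy": 0, "wz": 0, "tx": 0.0208, "ty": -0.0346, "tz": 0, "gripper": 0}, {"wx": 0, "wy": 0, "wz": 0, "tx": 0.0208, "ty": -0.0346, "tz": 0, "gripper": 0}, {"wx": 0, "wy": 0, "wz": 0, "tx": 0.0208, "ty": -0.0346, "tz": 0, "gripper": 0}, {"wx": 0, "wy": 0, "wz": 0, "tx": 0.0208, "ty": -0.0346, "tz": 0, "gripper": 0}, {"wx": 0, "wy": 0, "wz": 0, "tx": 0.0208, "ty": -0.0346, "tz": 0, "gripper": 0}])

```text
clock: 3.7
tcp_pos: [670.5, 136.6, 231.3]
ee_rot: [0.0, 1.0, 0.009, 0.0]
force: [1.6, 0.6, 0.3]
gripper_width: 0.5
grasp_force: 0.0
```

servo_tool(plan=[{"wx": 0, "wy": 0, "wz": 0, "tx": 0, "ty": 0, "tz": 0.03, "gripper": 0}, {"wx": 0, "wy": 0, "wz": 0, "tx": 0, "ty": 0, "tz": 0.04, "gripper": 0}, {"wx": 0, "wy": 0, "wz": 0, "tx": 0, "ty": 0, "tz": 0.04, "gripper": 0}, {"wx": 0, "wy": 0, "wz": 0, "tx": 0, "ty": 0, "tz": 0.02, "gripper": 0}, {"wx": 0, "wy": 0, "wz": 0, "tx": 0, "ty": 0, "tz": 0, "gripper": 0}, {"wx": 0, "wy": 0, "wz": 0, "tx": 0, "ty": 0, "tz": 0, "gripper": 0}])

```text
clock: 4.2
tcp_pos: [669.3, 134.5, 100.5]
ee_rot: [0.0, 1.0, 0.009, -0.001]
force: [0.6, 0.6, 1.9]
gripper_width: -0.0
grasp_force: 0.0
```

Run:
```python
import st
from fit import *
from plant import optics
p=optics.capture("side"); q=optics.capture("top")
A=p["pixels"][120:270,130:330,::-1];B=q["pixels"][110:260,170:330,::-1]
cv2.imwrite("pics/v5.png",np.hstack([cv2.resize(A,(400,300),interpolation=cv2.INTER_CUBIC),cv2.resize(B,(320,300),interpolation=cv2.INTER_CUBIC)]))
```

```text
t 4.2 tcp [669.3 134.5 100.5] rack 2.4 135.0 yaw 0.98 F [0.6 0.6 1.9] w -0.0 0.0
```

View pics/v5.png

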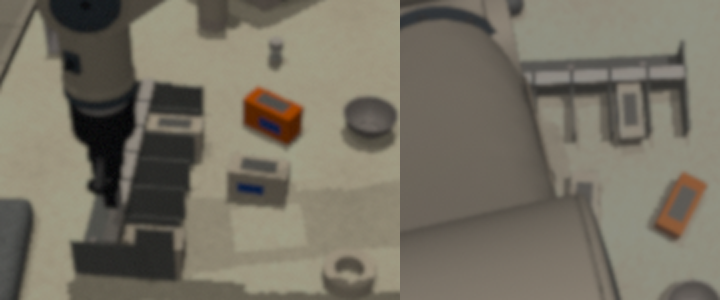

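The stepped tall panel shows at (110,255), and the fingertip at (113,203) is just above the first rail section.

servo_tool(plan=[{"wx": 0, "wy": 0, "wz": 0, "tx": 0.0015, "ty": -0.002, "tz": 0.012, "gripper": 0}, {"wx": 0, "wy": 0, "wz": 0, "tx": 0, "ty": 0, "tz": 0.008, "gripper": 0}, {"wx": 0, "wy": 0, "wz": 0, "tx": 0, "ty": 0, "tz": 0.004, "gripper": 0}, {"wx": 0, "wy": 0, "wz": 0, "tx": 0, "ty": 0, "tz": 0.003, "gripper": 0}, {"wx": 0, "wy": 0, "wz": 0, "tx": 0, "ty": 0, "tz": 0.002, "gripper": 0}, {"wx": 0, "wy": 0, "wz": 0, "tx": 0, "ty": 0, "tz": 0.001, "gripper": 0}, {"wx": 0, "wy": 0, "wz": 0, "tx": 0, "ty": 0, "tz": 0, "gripper": 0}, {"wx": 0, "wy": 0, "wz": 0, "tx": 0, "ty": 0, "tz": 0, "gripper": 0}])

```text
clock: 4.97
tcp_pos: [671.4, 136.6, 71.4]
ee_rot: [0.0, 1.0, 0.009, 0.0]
force: [0.5, 0.0, 0.9]
gripper_width: 0.2
grasp_force: 0.0
```

servo_tool(plan=[{"wx": 0, "wy": 0, "wz": 0, "tx": 0, "ty": 0, "tz": 0.001, "gripper": 0}, {"wx": 0, "wy": 0, "wz": 0, "tx": 0, "ty": 0, "tz": 0, "gripper": 0}, {"wx": 0, "wy": 0, "wz": 0, "tx": 0, "ty": 0, "tz": 0, "gripper": 0}])

```text
clock: 5.22
tcp_pos: [671.3, 136.6, 70.4]
ee_rot: [-0.0, 1.0, 0.009, 0.0]
force: [0.5, 0.9, 0.3]
gripper_width: -0.1
grasp_force: 0.0
```

servo_tool(plan=[{"wx": 0, "wy": 0, "wz": 0, "tx": 0, "ty": 0, "tz": 0.0005, "gripper": 0}, {"wx": 0, "wy": 0, "wz": 0, "tx": 0, "ty": 0, "tz": 0, "gripper": 0}, {"wx": 0, "wy": 0, "wz": 0, "tx": 0, "ty": 0, "tz": 0, "gripper": 0}])

```text
clock: 5.47
tcp_pos: [671.4, 136.7, 70.1]
ee_rot: [-0.0, 1.0, 0.009, 0.0]
force: [-0.7, -0.5, 3.4]
gripper_width: -0.1
grasp_force: 1.9
```

servo_tool(plan=[{"wx": 0, "wy": 0, "wz": 0, "tx": 0, "ty": 0, "tz": 0.0006, "gripper": 0}, {"wx": 0, "wy": 0, "wz": 0, "tx": 0, "ty": 0, "tz": 0, "gripper": 0}, {"wx": 0, "wy": 0, "wz": 0, "tx": 0, "ty": 0, "tz": 0, "gripper": 0}])

```text
clock: 5.72
tcp_pos: [671.4, 136.7, 70.1]
ee_rot: [-0.0, 1.0, 0.009, 0.0]
force: [-2.0, -0.6, 9.2]
gripper_width: 0.2
grasp_force: 4.4
```

servo_tool(plan=[{"wx": 0, "wy": 0, "wz": 0, "tx": 0, "ty": 0.005, "tz": 0, "gripper": 0}, {"wx": 0, "wy": 0, "wz": 0, "tx": 0, "ty": 0.005, "tz": 0, "gripper": 0}, {"wx": 0, "wy": 0, "wz": 0, "tx": 0, "ty": 0.005, "tz": 0, "gripper": 0}, {"wx": 0, "wy": 0, "wz": 0, "tx": 0, "ty": 0.005, "tz": 0, "gripper": 0}, {"wx": 0, "wy": 0, "wz": 0, "tx": 0, "ty": 0.005, "tz": 0, "gripper": 0}, {"wx": 0, "wy": 0, "wz": 0, "tx": 0, "ty": 0.005, "tz": 0, "gripper": 0}, {"wx": 0, "wy": 0, "wz": 0, "tx": 0, "ty": 0.005, "tz": 0, "gripper": 0}, {"wx": 0, "wy": 0, "wz": 0, "tx": 0, "ty": 0.005, "tz": 0, "gripper": 0}, {"wx": 0, "wy": 0, "wz": 0, "tx": 0, "ty": 0.005, "tz": 0, "gripper": 0}, {"wx": 0, "wy": 0, "wz": 0, "tx": 0, "ty": 0.005, "tz": 0, "gripper": 0}, {"wx": 0, "wy": 0, "wz": 0, "tx": 0, "ty": 0.005, "tz": 0, "gripper": 0}, {"wx": 0, "wy": 0, "wz": 0, "tx": 0, "ty": 0, "tz": 0, "gripper": 0}])

```text
clock: 6.72
tcp_pos: [673.2, 81.6, 70.1]
ee_rot: [-0.0, 1.0, 0.008, 0.001]
force: [0.3, 0.4, 6.0]
gripper_width: 0.2
grasp_force: 3.0
```

servo_tool(plan=[{"wx": 0, "wy": 0, "wz": 0, "tx": -0.0005, "ty": 0.005, "tz": 0.0001, "gripper": 0}, {"wx": 0, "wy": 0, "wz": 0, "tx": 0, "ty": 0.005, "tz": 0.0001, "gripper": 0}, {"wx": 0, "wy": 0, "wz": 0, "tx": 0, "ty": 0.005, "tz": 0.0001, "gripper": 0}, {"wx": 0, "wy": 0, "wz": 0, "tx": 0, "ty": 0.005, "tz": 0, "gripper": 0}, {"wx": 0, "wy": 0, "wz": 0, "tx": 0, "ty": 0.005, "tz": 0, "gripper": 0}, {"wx": 0, "wy": 0, "wz": 0, "tx": 0, "ty": 0.005, "tz": 0, "gripper": 0}, {"wx": 0, "wy": 0, "wz": 0, "tx": 0, "ty": 0.005, "tz": 0, "gripper": 0}, {"wx": 0, "wy": 0, "wz": 0, "tx": 0, "ty": 0.005, "tz": 0, "gripper": 0}, {"wx": 0, "wy": 0, "wz": 0, "tx": 0, "ty": 0.005, "tz": 0, "gripper": 0}, {"wx": 0, "wy": 0, "wz": 0, "tx": 0, "ty": 0.005, "tz": 0, "gripper": 0}, {"wx": 0, "wy": 0, "wz": 0, "tx": 0, "ty": 0.004, "tz": 0, "gripper": 0}, {"wx": 0, "wy": 0, "wz": 0, "tx": 0, "ty": 0, "tz": 0, "gripper": 0}])

```text
clock: 7.72
tcp_pos: [673.9, 27.9, 70.1]
ee_rot: [-0.001, 1.0, 0.008, 0.001]
force: [0.5, 1.0, 7.6]
gripper_width: -0.4
grasp_force: 3.9
```

```bash
python3 st.py
```

```text
t 7.72 tcp [673.9  27.9  70.1] rack 5.3 28.3 yaw 0.96 F [0.5 1.  7.6] w -0.4 3.9
```

servo_tool(plan=[{"wx": 0, "wy": 0, "wz": 0, "tx": 0, "ty": 0, "tz": -0.02, "gripper": 0}, {"wx": 0, "wy": 0, "wz": 0, "tx": 0, "ty": 0, "tz": -0.04, "gripper": 0}, {"wx": 0, "wy": 0, "wz": 0, "tx": 0, "ty": 0, "tz": -0.04, "gripper": 100}, {"wx": 0, "wy": 0, "wz": 0, "tx": -0.0345, "ty": 0.006, "tz": 0, "gripper": 100}, {"wx": 0, "wy": 0, "wz": 0, "tx": -0.0345, "ty": 0.006, "tz": 0, "gripper": 100}, {"wx": 0, "wy": 0, "wz": 0, "tx": -0.0345, "ty": 0.006, "tz": 0, "gripper": 100}, {"wx": 0, "wy": 0, "wz": 0, "tx": -0.0345, "ty": 0.006, "tz": 0, "gripper": 100}, {"wx": 0, "wy": 0, "wz": 0, "tx": -0.0345, "ty": 0.006, "tz": 0, "gripper": 100}, {"wx": 0, "wy": 0, "wz": 0, "tx": -0.0345, "ty": 0.006, "tz": 0, "gripper": 100}, {"wx": 0, "wy": 0, "wz": 3.5, "tx": 0, "ty": 0, "tz": 0, "gripper": 100}, {"wx": 0, "wy": 0, "wz": 0, "tx": 0, "ty": 0, "tz": 0, "gripper": 100}, {"wx": 0, "wy": 0, "wz": 0, "tx": 0, "ty": 0, "tz": 0, "gripper": 100}])

```text
clock: 8.72
tcp_pos: [467.1, -12.0, 169.4]
ee_rot: [-0.0, 1.0, -0.021, 0.001]
force: [0.2, -0.3, -0.0]
gripper_width: 85.6
grasp_force: 0.0
```

Run:
```python
import st
from fit import *
p=optics.capture("side"); print(fitcarton([p],[496,-14,-.04]))
```

```text
t 8.72 tcp [467.1 -12.  169.4] rack -202.0 -8.2 yaw -2.45 F [ 0.2 -0.3 -0. ] w 85.6 0.0
(array([ 4.97156031e+02, -1.27640502e+01, -1.01372648e-01]), np.float64(0.045423613473970725), [True])
```

servo_tool(plan=[{"wx": 0, "wy": 0, "wz": 1.8, "tx": 0, "ty": 0, "tz": 0.03, "gripper": 100}, {"wx": 0, "wy": 0, "wz": 0, "tx": 0, "ty": 0, "tz": 0.04, "gripper": 100}, {"wx": 0, "wy": 0, "wz": 0, "tx": 0, "ty": 0, "tz": 0.035, "gripper": 100}, {"wx": 0, "wy": 0, "wz": 0, "tx": 0, "ty": 0, "tz": 0.025, "gripper": 100}, {"wx": 0, "wy": 0, "wz": 0, "tx": 0, "ty": 0, "tz": 0.015, "gripper": 100}, {"wx": 0, "wy": 0, "wz": 0, "tx": 0, "ty": 0, "tz": 0.01, "gripper": 100}, {"wx": 0, "wy": 0, "wz": 0, "tx": 0, "ty": 0, "tz": 0, "gripper": 100}, {"wx": 0, "wy": 0, "wz": 0, "tx": 0, "ty": 0, "tz": 0, "gripper": 100}])

```text
clock: 9.48
tcp_pos: [466.8, -11.8, 13.7]
ee_rot: [-0.0, 0.999, -0.037, -0.0]
force: [-0.8, 0.4, 0.7]
gripper_width: 85.1
grasp_force: 0.0
```

Run:
```python
import st
from fit import *
p=optics.capture("side")
cv2.imwrite("pics/v6.png",cv2.resize(p["pixels"][130:270,150:330,::-1],None,fx=4,fy=4,interpolation=cv2.INTER_CUBIC))
```

```text
t 9.48 tcp [466.8 -11.8  13.7] rack -202.3 -8.1 yaw -4.28 F [-0.8  0.4  0.7] w 85.1 0.0
```

View pics/v6.png

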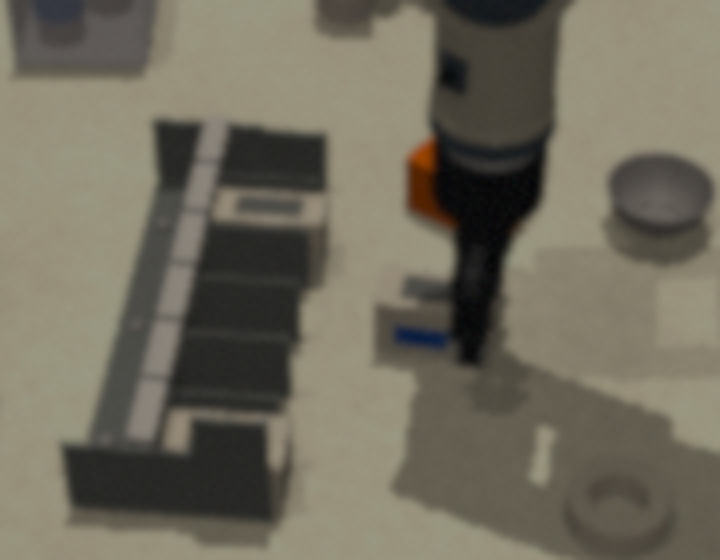

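The open fingers straddle the carton's rear end (finger at (470,300)) and the rack is undisturbed. Closing next.

servo_tool(plan=[{"wx": 0, "wy": 0, "wz": 0, "tx": 0, "ty": 0, "tz": 0, "gripper": 60}, {"wx": 0, "wy": 0, "wz": 0, "tx": 0, "ty": 0, "tz": 0, "gripper": 52}, {"wx": 0, "wy": 0, "wz": 0, "tx": 0, "ty": 0, "tz": 0, "gripper": 48}, {"wx": 0, "wy": 0, "wz": 0, "tx": 0, "ty": 0, "tz": 0, "gripper": 44}, {"wx": 0, "wy": 0, "wz": 0, "tx": 0, "ty": 0, "tz": 0, "gripper": 40}, {"wx": 0, "wy": 0, "wz": 0, "tx": 0, "ty": 0, "tz": 0, "gripper": 40}, {"wx": 0, "wy": 0, "wz": 0, "tx": 0, "ty": 0, "tz": 0, "gripper": 40}])

```text
clock: 10.12
tcp_pos: [466.9, -11.9, 14.8]
ee_rot: [-0.0, 0.999, -0.038, 0.001]
force: [-2.1, 1.6, 9.6]
gripper_width: 39.8
grasp_force: 59.8
```

Run:
```python
import st
from fit import *
p=optics.capture("side"); print(fitcarton([p],[497,-13,-.07]))
```

```text
t 10.12 tcp [466.9 -11.9  14.8] rack -202.3 -8.1 yaw -4.31 F [-2.1  1.6  9.6] w 39.8 59.8
(array([ 5.03981864e+02, -1.66296534e+01,  7.91283841e-03]), np.float64(0.36952227011494254), [True])
```

servo_tool(plan=[{"wx": 0, "wy": 0, "wz": -1.8, "tx": 0, "ty": 0, "tz": -0.0006, "gripper": 40}, {"wx": 0, "wy": 0, "wz": -1.8, "tx": 0, "ty": 0, "tz": 0, "gripper": 40}, {"wx": 0, "wy": 0, "wz": -1.7, "tx": 0, "ty": 0, "tz": 0, "gripper": 40}, {"wx": 0, "wy": 0, "wz": 0, "tx": 0, "ty": -0.009, "tz": 0, "gripper": 40}, {"wx": 0, "wy": 0, "wz": 0, "tx": 0, "ty": -0.009, "tz": 0, "gripper": 40}, {"wx": 0, "wy": 0, "wz": 0, "tx": 0, "ty": -0.009, "tz": 0, "gripper": 40}, {"wx": 0, "wy": 0, "wz": 0, "tx": 0, "ty": -0.009, "tz": 0, "gripper": 40}, {"wx": 0, "wy": 0, "wz": 0, "tx": 0.01, "ty": 0, "tz": 0, "gripper": 40}, {"wx": 0, "wy": 0, "wz": 0, "tx": 0.012, "ty": 0, "tz": 0, "gripper": 40}, {"wx": 0, "wy": 0, "wz": 0, "tx": 0.01, "ty": 0, "tz": 0, "gripper": 40}, {"wx": 0, "wy": 0, "wz": 0, "tx": 0, "ty": 0, "tz": 0, "gripper": 40}, {"wx": 0, "wy": 0, "wz": 0, "tx": 0, "ty": 0, "tz": 0, "gripper": 40}])

```text
clock: 11.22
tcp_pos: [498.2, 25.7, 14.6]
ee_rot: [-0.0, 1.0, 0.009, 0.001]
force: [0.6, 2.9, 1.9]
gripper_width: 39.2
grasp_force: 60.7
```

Run:
```python
import st
from fit import *
p=optics.capture("side");t=optics.capture("top")
A=cv2.resize(p["pixels"][140:260,160:300,::-1],None,fx=3.4,fy=3.4,interpolation=cv2.INTER_CUBIC)
B=cv2.resize(t["pixels"][130:230,190:280,::-1],None,fx=3.4,fy=4.08,interpolation=cv2.INTER_CUBIC)
cv2.imwrite("pics/v7.png",np.hstack([A,B]))
```

```text
t 11.22 tcp [498.2  25.7  14.6] rack -170.4 29.0 yaw 1.0 F [0.6 2.9 1.9] w 39.2 60.7
```

View pics/v7.png

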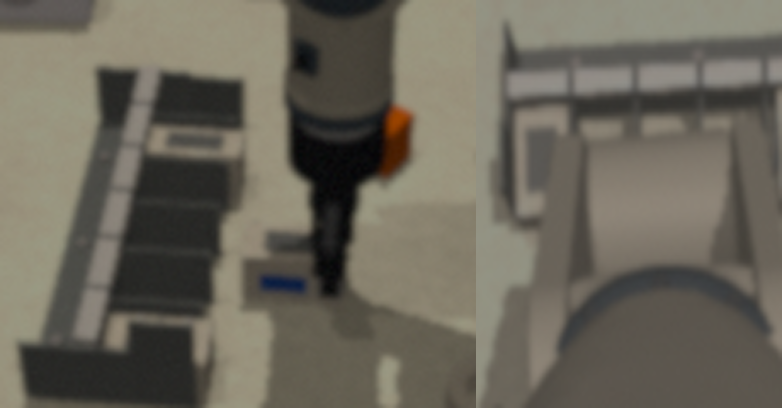

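servo_tool(plan=[{"wx": 0, "wy": 0, "wz": 0, "tx": 0.007, "ty": 0.001, "tz": 0, "gripper": 40}, {"wx": 0, "wy": 0, "wz": 0, "tx": 0.006, "ty": 0, "tz": 0, "gripper": 40}, {"wx": 0, "wy": 0, "wz": 0, "tx": 0.004, "ty": 0, "tz": 0, "gripper": 40}, {"wx": 0, "wy": 0, "wz": 0, "tx": 0.004, "ty": 0, "tz": 0, "gripper": 40}, {"wx": 0, "wy": 0, "wz": 0, "tx": 0.004, "ty": 0, "tz": 0, "gripper": 40}, {"wx": 0, "wy": 0, "wz": 0, "tx": 0.004, "ty": 0, "tz": 0, "gripper": 40}, {"wx": 0, "wy": 0, "wz": 0, "tx": 0.004, "ty": 0, "tz": 0, "gripper": 40}, {"wx": 0, "wy": 0, "wz": 0, "tx": 0, "ty": 0, "tz": 0, "gripper": 40}])

```text
clock: 11.98
tcp_pos: [527.8, 24.2, 14.4]
ee_rot: [0.0, 1.0, 0.008, -0.003]
force: [-10.5, -0.6, 16.3]
gripper_width: 39.5
grasp_force: 61.8
```

Run:
```python
import st
from fit import *
p=optics.capture("side");t=optics.capture("top")
A=cv2.resize(p["pixels"][170:250,170:280,::-1],None,fx=4.5,fy=4.5,interpolation=cv2.INTER_CUBIC)
B=cv2.resize(t["pixels"][130:210,200:266,::-1],None,fx=4.5,fy=4.5,interpolation=cv2.INTER_CUBIC)
cv2.imwrite("pics/v8.png",np.hstack([A,B]))
```

```text
t 11.98 tcp [527.8  24.2  14.4] rack -140.8 27.0 yaw 0.97 F [-10.5  -0.6  16.3] w 39.5 61.8
```

View pics/v8.png

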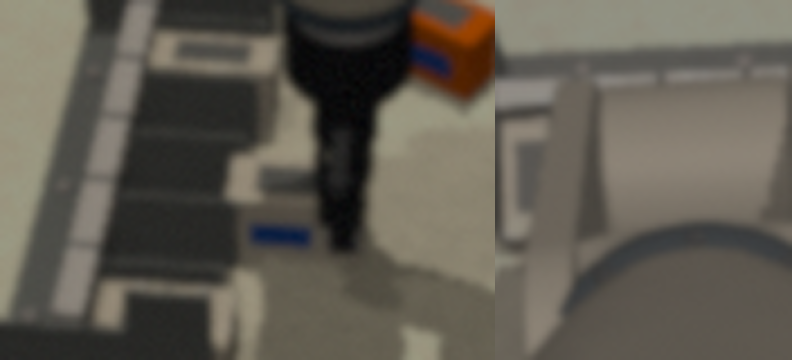

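servo_tool(plan=[{"wx": 0, "wy": 0, "wz": 0, "tx": 0, "ty": 0, "tz": -0.0008, "gripper": 40}, {"wx": 0, "wy": 0, "wz": 0, "tx": 0, "ty": 0, "tz": 0, "gripper": 40}, {"wx": 0, "wy": 0, "wz": 0, "tx": 0, "ty": 0, "tz": 0, "gripper": 40}])

```text
clock: 12.33
tcp_pos: [530.4, 24.2, 15.0]
ee_rot: [0.0, 1.0, 0.009, -0.0]
force: [0.4, 0.2, -1.8]
gripper_width: 39.0
grasp_force: 60.3
```

Run:
```python
import st
from h import *
s=st.s; print(s["torque"], (rot(s["ee_rot"])).round(4).tolist())
```

```text
t 12.33 tcp [530.4  24.2  15. ] rack -138.1 27.0 yaw 0.98 F [ 0.4  0.2 -1.8] w 39.0 60.3
[-0.02171062  0.02612056 -0.01316218] [[0.9999, 0.0171, -0.0003], [0.0171, -0.9999, -0.0], [-0.0003, 0.0, -1.0]]
```

servo_tool(plan=[{"wx": 0, "wy": 0, "wz": 0, "tx": 0, "ty": 0, "tz": 0.0004, "gripper": 40}, {"wx": 0, "wy": 0, "wz": 0, "tx": 0.004, "ty": 0, "tz": 0, "gripper": 40}, {"wx": 0, "wy": 0, "wz": 0, "tx": 0.005, "ty": 0, "tz": 0, "gripper": 40}, {"wx": 0, "wy": 0, "wz": 0, "tx": 0.005, "ty": 0, "tz": 0, "gripper": 40}, {"wx": 0, "wy": 0, "wz": 0, "tx": 0.005, "ty": 0, "tz": 0, "gripper": 40}, {"wx": 0, "wy": 0, "wz": 0, "tx": 0, "ty": 0, "tz": 0, "gripper": 40}])

```text
clock: 12.83
tcp_pos: [551.6, 24.6, 15.0]
ee_rot: [-0.0, 1.0, 0.009, 0.001]
force: [0.8, 0.2, -1.6]
gripper_width: 39.7
grasp_force: 60.3
```

servo_tool(plan=[{"wx": 0, "wy": 0, "wz": 0, "tx": 0, "ty": 0, "tz": 0.0004, "gripper": 40}, {"wx": 0, "wy": 0, "wz": 0, "tx": 0, "ty": 0, "tz": 0, "gripper": 40}, {"wx": 0, "wy": 0, "wz": 0, "tx": 0, "ty": 0, "tz": 0, "gripper": 40}])

```text
clock: 13.08
tcp_pos: [549.9, 24.5, 14.6]
ee_rot: [-0.0, 1.0, 0.009, 0.0]
force: [1.4, -0.1, 0.4]
gripper_width: 39.4
grasp_force: 60.5
```

servo_tool(plan=[{"wx": 0, "wy": 0, "wz": 0, "tx": 0.004, "ty": 0, "tz": 0, "gripper": 40}, {"wx": 0, "wy": 0, "wz": 0, "tx": 0.005, "ty": 0, "tz": 0, "gripper": 40}, {"wx": 0, "wy": 0, "wz": 0, "tx": 0.005, "ty": 0, "tz": 0, "gripper": 40}, {"wx": 0, "wy": 0, "wz": 0, "tx": 0.003, "ty": 0, "tz": 0, "gripper": 40}, {"wx": 0, "wy": 0, "wz": 0, "tx": 0, "ty": 0, "tz": 0, "gripper": 40}])

```text
clock: 13.5
tcp_pos: [566.6, 24.8, 14.5]
ee_rot: [-0.0, 1.0, 0.009, -0.0]
force: [-1.7, 0.3, 5.1]
gripper_width: 39.4
grasp_force: 60.6
```

servo_tool(plan=[{"wx": 0, "wy": 0, "wz": 0, "tx": 0, "ty": 0, "tz": 0, "gripper": 60}, {"wx": 0, "wy": 0, "wz": 0, "tx": 0, "ty": 0, "tz": 0, "gripper": 70}, {"wx": 0, "wy": 0, "wz": 0, "tx": 0, "ty": 0, "tz": 0, "gripper": 70}, {"wx": 0, "wy": 0, "wz": 0, "tx": -0.02, "ty": 0, "tz": 0, "gripper": 70}, {"wx": 0, "wy": 0, "wz": 0, "tx": -0.02, "ty": 0, "tz": 0, "gripper": 70}, {"wx": 0, "wy": 0, "wz": 0, "tx": -0.01, "ty": 0, "tz": 0, "gripper": 70}, {"wx": 0, "wy": 0, "wz": 0, "tx": 0, "ty": 0, "tz": 0, "gripper": 10}, {"wx": 0, "wy": 0, "wz": 0, "tx": 0, "ty": 0, "tz": 0, "gripper": 0}, {"wx": 0, "wy": 0, "wz": 0, "tx": 0, "ty": 0, "tz": 0, "gripper": 0}, {"wx": 0, "wy": 0, "wz": 0, "tx": 0, "ty": 0, "tz": 0, "gripper": 0}])

```text
clock: 14.33
tcp_pos: [518.2, 24.0, 14.7]
ee_rot: [-0.0, 1.0, 0.009, 0.001]
force: [0.9, -0.4, -0.1]
gripper_width: 11.6
grasp_force: 0.0
```

Run:
```python
import st
from fit import *
p=optics.capture("side")
cv2.imwrite("pics/v9.png",cv2.resize(p["pixels"][160:260,160:290,::-1],None,fx=5,fy=5,interpolation=cv2.INTER_CUBIC))
```

```text
t 14.33 tcp [518.2  24.   14.7] rack -150.4 26.9 yaw 0.98 F [ 0.9 -0.4 -0.1] w 11.6 0.0
```

View pics/v9.png

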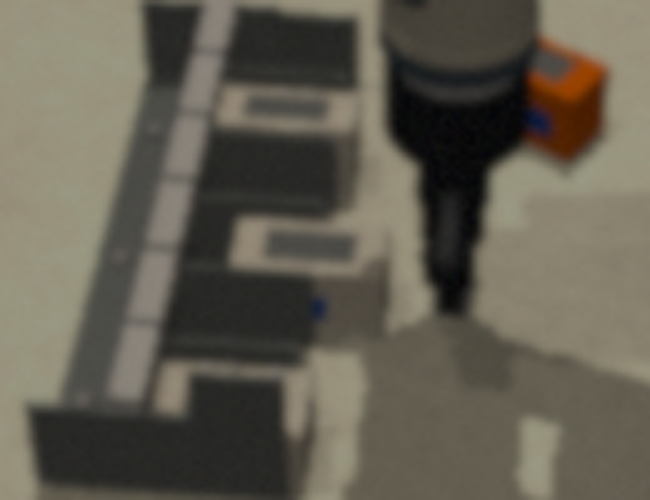

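The carton sits in the third gap, with its top face at (300,240) and about 27 mm still out. The finger behind it is clear, so next comes the push home.

servo_tool(plan=[{"wx": 0, "wy": 0, "wz": 0, "tx": 0.01, "ty": -0.0005, "tz": 0, "gripper": 0}, {"wx": 0, "wy": 0, "wz": 0, "tx": 0.008, "ty": 0, "tz": 0, "gripper": 0}, {"wx": 0, "wy": 0, "wz": 0, "tx": 0.005, "ty": 0, "tz": 0, "gripper": 0}, {"wx": 0, "wy": 0, "wz": 0, "tx": 0.005, "ty": 0, "tz": 0, "gripper": 0}, {"wx": 0, "wy": 0, "wz": 0, "tx": 0.005, "ty": 0, "tz": 0, "gripper": 0}, {"wx": 0, "wy": 0, "wz": 0, "tx": 0.005, "ty": 0, "tz": 0, "gripper": 0}, {"wx": 0, "wy": 0, "wz": 0, "tx": 0.005, "ty": 0, "tz": 0, "gripper": 0}, {"wx": 0, "wy": 0, "wz": 0, "tx": 0.004, "ty": 0, "tz": 0, "gripper": 0}, {"wx": 0, "wy": 0, "wz": 0, "tx": 0.004, "ty": 0, "tz": 0, "gripper": 0}, {"wx": 0, "wy": 0, "wz": 0, "tx": 0, "ty": 0, "tz": 0, "gripper": 0}, {"wx": 0, "wy": 0, "wz": 0, "tx": 0, "ty": 0, "tz": 0, "gripper": 0}])

```text
clock: 15.3
tcp_pos: [568.0, 25.3, 14.5]
ee_rot: [-0.0, 1.0, 0.009, 0.0]
force: [-0.9, 0.4, 0.4]
gripper_width: -0.3
grasp_force: 0.0
```

servo_tool(plan=[{"wx": 0, "wy": 0, "wz": 0, "tx": 0.003, "ty": 0, "tz": 0, "gripper": 0}, {"wx": 0, "wy": 0, "wz": 0, "tx": 0, "ty": 0, "tz": 0, "gripper": 0}, {"wx": 0, "wy": 0, "wz": 0, "tx": 0, "ty": 0, "tz": 0, "gripper": 0}])

```text
clock: 15.55
tcp_pos: [570.8, 25.4, 14.5]
ee_rot: [-0.0, 1.0, 0.009, 0.0]
force: [-0.5, -0.1, 0.4]
gripper_width: -0.4
grasp_force: 0.0
```

servo_tool(plan=[{"wx": 0, "wy": 0, "wz": 0, "tx": 0.002, "ty": 0, "tz": 0, "gripper": 0}, {"wx": 0, "wy": 0, "wz": 0, "tx": 0.001, "ty": 0, "tz": 0, "gripper": 0}, {"wx": 0, "wy": 0, "wz": 0, "tx": 0, "ty": 0, "tz": 0, "gripper": 0}, {"wx": 0, "wy": 0, "wz": 0, "tx": 0, "ty": 0, "tz": 0, "gripper": 0}])

```text
clock: 15.88
tcp_pos: [573.0, 25.4, 14.4]
ee_rot: [0.0, 1.0, 0.009, -0.001]
force: [-3.5, -0.9, 2.9]
gripper_width: -0.0
grasp_force: 2.0
```

servo_tool(plan=[{"wx": 0, "wy": 0, "wz": 0, "tx": 0.002, "ty": 0, "tz": 0, "gripper": 0}, {"wx": 0, "wy": 0, "wz": 0, "tx": 0, "ty": 0, "tz": 0, "gripper": 0}, {"wx": 0, "wy": 0, "wz": 0, "tx": 0, "ty": 0, "tz": 0, "gripper": 0}])

```text
clock: 16.13
tcp_pos: [573.0, 25.4, 14.2]
ee_rot: [0.0, 1.0, 0.009, -0.003]
force: [-10.4, -0.8, 7.9]
gripper_width: 0.0
grasp_force: 5.3
```

servo_tool(plan=[{"wx": 0, "wy": 0, "wz": 0, "tx": -0.01, "ty": 0, "tz": 0, "gripper": 0}, {"wx": 0, "wy": 0, "wz": 0, "tx": -0.03, "ty": 0, "tz": 0, "gripper": 0}, {"wx": 0, "wy": 0, "wz": 0, "tx": -0.03, "ty": 0, "tz": -0.02, "gripper": 0}, {"wx": 0, "wy": 0, "wz": 0, "tx": -0.02, "ty": 0, "tz": -0.035, "gripper": 0}, {"wx": 0, "wy": 0, "wz": 0, "tx": -0.02, "ty": 0, "tz": -0.035, "gripper": 0}, {"wx": 0, "wy": 0, "wz": 0, "tx": -0.02, "ty": 0, "tz": -0.035, "gripper": 0}, {"wx": 0, "wy": 0, "wz": 0, "tx": -0.02, "ty": 0, "tz": -0.03, "gripper": 0}, {"wx": 0, "wy": 0, "wz": 0, "tx": 0, "ty": 0, "tz": 0, "gripper": 0}])

```text
clock: 16.8
tcp_pos: [425.4, 23.0, 174.3]
ee_rot: [-0.0, 1.0, 0.009, 0.004]
force: [2.1, 0.2, 1.5]
gripper_width: -0.0
grasp_force: 0.0
```

Run:
```python
import st
from fit import *
p=optics.capture("side")
for x in(0,-8):
  P=T(669,-.5,.016,[(x-84,y,50) for y in(7.5,47.5)]); print(((proj(p,P)-[160,160]+.5)*5).round())
cv2.imwrite("pics/v10.png",cv2.resize(p["pixels"][160:260,160:290,::-1],None,fx=5,fy=5,interpolation=cv2.INTER_CUBIC))
```

```text
t 16.8 tcp [425.4  23.  174.3] rack -243.2 27.4 yaw 0.98 F [2.1 0.2 1.5] w -0.0 0.0
[[336. 225.]
 [327. 275.]]
[[351. 226.]
 [342. 276.]]
```

View pics/v10.png

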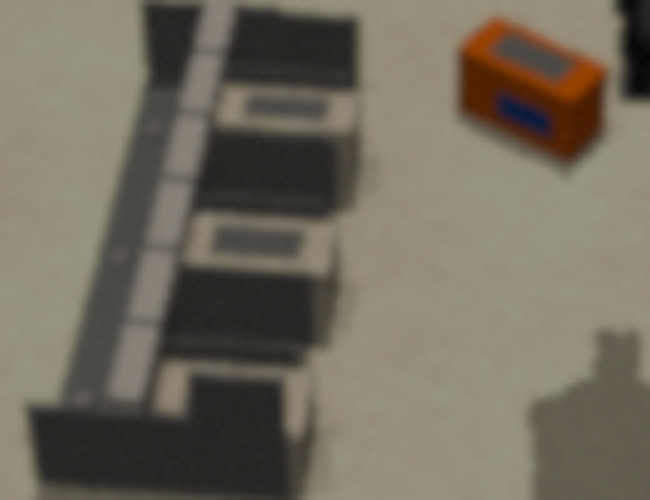

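The carton sits in the third gap. Its rear top corners at about (337,222) and (330,275) match the fully-home prediction, and everything else is where it was.

```bash
python3 -c "
from plant import hand_in; print(hand_in())"
```

```text
the job is handed in; nothing more can be done
None
```

I counted the gaps along the rail from the tall left-hand end panel, pushed the white carton into the third gap until it stopped against the back plate, and handed the job in at about 17 s; while gripped for the slide it may have lifted a few tenths of a millimetre for part of the way.

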